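# Fit a push rivet to the radiator's fan arm

## Task

Fasten the one empty ear of the radiator's fan: take the large push rivet out of the wooden block, set it down through the ear's hole until its collar rests on the ear, and then push its centre pin in until it is flush with the collar. The ear stands sprung off the metal tab under it and the push draws it down; the thin plastic cracks if it is leaned on, so press by feel and no harder than the pin needs. Let go at the end, and leave everything else where it is.

Things in the scene. Friction and masses are not known exactly. Their poses are not given: they have to be found in the camera images.
- pin_head (a point): middle of the large rivet's pin head, round, 12 mm across, 3.5 mm thick, on a 6 mm stem; z up. At the start its top is 7.5 to 9 mm above the collar's top (4 to 5.5 mm free below it). Flush, its top is level with the collar's and this point 3.25 mm above the collar's underside. The pin slides stiffly, under about 10 N all the way, and stays where it is left; the rivet can be lifted by it.
- rivet: the large white nylon push rivet, upright in a wooden block, about 25 g. Origin: centre of its collar's underside (the face that rests on the ear), z up its axis. Collar 20 mm across, 5 mm thick; below, a round shank 9 mm across, 17 mm long, nose tapering to 4 mm. The pin going in spreads two legs out of the shank, which lock it under the metal tab and then no longer pass a hole.
- block: wooden block the rivets stand in, 200 x 55 x 35 mm, fixed; origin under its middle, x along its row of four holes (11.5 mm across, 28 mm deep, 50 mm apart, the outer ones 75 mm from the middle). The rivets' collars rest on its top.
- ear_hole (a point): centre of the top edge of the empty ear's hole (10.7 mm across), z up. The ear: a black plastic pad 32 mm square, 3 mm thick, on a thin fan arm, its top about 89 mm above the bench. The radiator's 2 mm metal tab, with a like hole, lies 1 to 8 mm under it, differing each time. Pressed, the ear gives softly (about 1 N per mm) until it meets the tab, then stiffly. Above 20 N it cracks.
- radiator: the radiator with its fan, flat on two battens, 215 x 362 mm, fixed; the fan's ring 176 mm across, its motor's top 130 mm above the bench. Origin: on the bench under the fan's axis. The empty ear is the near left one (towards its -x and +y), its hole 177 mm from the fan's axis; the other three have flush rivets.
- slim_a: a slim rivet in the same block (collar 15 mm across, pin head 8 mm), not wanted, leave it; origin at the collar's underside
- slim_b: the other slim rivet in the block, not wanted, leave it; origin at the collar's underside
- wrench_a: a 190 mm wrench lying on the bench, to be left alone; origin under its middle
- wrench_b: a 160 mm wrench lying on the bench, to be left alone; origin under its middle
- screwdriver: a 200 mm screwdriver lying on the bench, to be left alone; origin under its middle
- socket: a steel socket 28 mm across, 36 mm high, standing on the bench, to be left alone; origin at its foot
- hose_clamp: a steel hose clamp ring 44 mm across, 12 mm high, to be left alone; origin at its foot
- oil_can: a steel can 60 mm across, 130 mm high, to be left alone; origin at its foot

How it is judged:
By the outcome, as a careful person would: the job done as asked, in the order asked, and still so for the second after the job is handed in, with the robot touching nothing.
It also fails if it takes over 54 s, if anything falls off the work surface, if the arm or the gripper's body presses on something with over 40 N, if the wrist force passes 120 N, or if a joint passes its speed limit or range.

## Robot

A 6-joint arm with a two-finger parallel gripper is mounted at the origin on the work surface. World frame = base frame: x ahead of the robot, y to its left, z up, the work surface at z = 0. Lengths are in mm, angles in rad, forces in N, time in s.
With the tool pointing down it reaches from about 275 to 1000 mm from the base axis. Payload 8.4 kg.
Tool frame: the origin (TCP) lies between the finger pads; the fingertips stand r.tips_ahead ahead of it and the grasp point (between the pads) lies 6 mm ahead of it (r.tips_ahead is the distance from the TCP to the fingertips, in mm); z points along the fingers, y is the line along which they close (so a half turn about z gives the same grasp; the last joint's range is limited). The gripper opens to 85 mm and grips with 20 to 120 N. Pads are 22 mm wide; open, the fingers measure 114 mm over their backs; the gripper's body (76 mm by 85 mm) begins 54 mm behind the grasp point. The pads swing forward as they close: fully open they stand 13 mm farther back than shut.
Start: joints at [-1.334, 0.353, 1.633, -0, 1.155, -0.002], TCP at [147.834, -607.267, 256.281] pointing down, gripper open.
Joint ranges: [-2.63, 2.63], [-0.92, 2.1], [0.06, 2.66], [-1.3, 4.44], [0, 2.69], [-3.02, 3.02]. Speed limits (rad/s): [2.22, 2.22, 2.79, 3.14, 3.14, 3.14].

## Interface

Orientations are given as [roll, pitch, yaw] about the fixed x, y, z axes, in that order (R = Rz(yaw) Ry(pitch) Rx(roll)).
In Python, from rig import r gives the robot as it stands.
- The arm moves only by the tool carry_out, never from a script. Its arguments are lists of equal length, an entry for each row: "delta_pos": the shift along the tool's x, y, z in m, a list of three; "rot": the turn, a rotation vector about the tool's x, y, z in degrees, a list of three. A call has 1 to 8 rows; each row is the pose to reach, as a shift and turn from the pose commanded when the call began, along the tool's axes at that moment; what a row does not reach only later rows make up. A row lasts 1/8 s, in which the tool goes at most 62.5 mm and 10.7 degrees, less where a joint would pass 70% of its speed; a pose out of reach is approached as far as the arm can. A call with a gripper value outside its range is refused whole. "claw" is the finger opening in m, from 0 to 0.0854, set as the call begins (left out, the last holds). The fingers move at their own pace and stop on an object; "grip_force" is the grip in N (left out, the last holds). Time passes only in rows, so rows that repeat a pose let the fingers close. It gives the time, the measured TCP pose, the force, the opening and the grip force at its end, in the units of the state.
- r.sense(): the state, without advancing time (a new reading comes with each control period).
- r.grab_frame(name): name is "scene" or "top"; returns the picture (420x560x3 uint8, blue, green, red); there is no depth.
- r.camera_info(name): a dict with "fx", "fy", "cx", "cy" (pixels), "distortion" ([k1, k2, p1, p2, k3] as OpenCV has them; the pictures are not rectified), "pose" (4x4, takes a point from camera to world coordinates). Camera axes: x right, y down, z forward; pixel columns grow to the right and rows downward; lengths in mm; the calibration is good to about 2 mm. A picture is of the moment at which its call begins. camera_info takes no time and is no camera call.
- r.sign_off(): hands the job in; it is judged then, once.
Trained networks look in the newest picture that a camera, given by its name, has taken for a name from the list of things; names that differ only in an ending like _2 or _b are one class to them, and where a whole thing is asked for, a point or a joint stands for the part that bears it (a point fixed in the world has none). Each returns a list of dicts, best first, with "p" (0 to 1); they miss things now and then, are a little off and sometimes report something else, mostly with a low value. They report only what shows in the picture. A call takes as long as a camera call.
- r.recognise(thing, camera): "box" ([left, top, right, bottom] in pixels, round what is visible of it).
- r.cut_out(thing, camera): "mask" (420x560 bool, what is visible of it) and "box" ([left, top, right, bottom] in pixels, round what is visible of it).
The state is a dict: "clock": time; "qpos": joint angles; "qvel": joint speeds; "joint_efforts": joint torques, N m; "eef_pos": TCP position; "tcp_rot": TCP orientation; "contact_force": force on the tool from outside, world axes, zero at the start; "wrist_torque": the same for the moment, N m; "opening": opening from 0.0 (shut) to 1.0 (fully open); "grasp_force": force on a finger pad.
Only numpy, scipy, OpenCV 4.12 (cv2) and the standard library are available. Lean on these libraries where they do the work, as an engineer would, in place of code of your own. Each camera call takes 0.05 s, during which the arm holds its last target. There are 200 camera calls.

## Working session

There is one attempt and no reset: what is moved stays moved. The work goes in short steps, Python scripts to look and compute and a tool call to move; the robot and the scene stay as the last step left them, time stands still between calls to the robot, and variables do not carry over. Pictures are saved under pics/ and viewed, at most 10 in all, crops included, and the job is handed in when it is done.

Besides the shell and the picture viewer there is one more tool, called by a JSON object that holds its "api" and its "payload". carry_out: Moves the arm, as the interface text tells. Its arguments: {"type":"object","properties":{"delta_pos":{"type":"array","items":{"type":"array","items":{"type":"number"}}},"rot":{"type":"array","items":{"type":"array","items":{"type":"number"}}},"claw":{"type":"number"},"grip_force":{"type":"number"}},"required":["delta_pos","rot"]}

```bash
mkdir -p pics; ls; python3 - <<'E'
from rig import r
import cv2,numpy as np
print(r.sense(), r.tips_ahead)
for n in("scene","top"):
    cv2.imwrite(f"pics/{n}0.png",r.grab_frame(n)); print(n,r.camera_info(n))
    for t in("pin_head","rivet","block","ear_hole","radiator","slim_a"):
        print(n,t,[(d['box'],round(d['p'],2)) for d in r.recognise(t,n)[:3]])
E
```

```text
pics
{'clock': 0.0, 'qpos': array([-1.33436399e+00,  3.53638191e-01,  1.63414388e+00, -1.55235101e-05,
        1.15523186e+00, -2.41269416e-03]), 'qvel': array([ 6.77721027e-04, -1.16884141e-03, -6.23353927e-04,  1.17445898e-03,
       -5.49117782e-05,  9.95093560e-04]), 'joint_efforts': array([-1.32578898e-03, -6.05252910e+01, -3.42063010e+01, -1.93603682e-04,
        9.69224959e-03,  8.22156653e-05]), 'eef_pos': array([ 147.74379169, -606.81630087,  255.56372181]), 'tcp_rot': array([-3.14017135e+00,  1.07642159e-05,  2.38851311e-01]), 'contact_force': array([-0.17501578, -0.09694269,  0.03335698]), 'wrist_torque': array([-0.01837289,  0.01788849, -0.08359417]), 'grasp_force': 0.0, 'opening': 0.9990012647331344} 25.0
scene {'fx': 387.6787218918627, 'fy': 387.6787218918627, 'cx': 283.72543584166516, 'cy': 209.90927243544178, 'distortion': array([0.02831898, 0.        , 0.        , 0.        , 0.        ]), 'pose': array([[ 7.21976154e-01,  5.87033598e-01, -3.66253994e-01,
         8.62935082e+02],
       [ 6.91843946e-01, -6.20210956e-01,  3.69716547e-01,
        -3.66683145e+02],
  
[... 599 characters left out ...]
tortion': array([-0.12675318,  0.        ,  0.        ,  0.        ,  0.        ]), 'pose': array([[-2.93049190e-02, -9.76821125e-01,  2.12041769e-01,
         2.86154517e+02],
       [-9.99557313e-01,  2.97280051e-02, -1.19317394e-03,
        -5.91754496e+00],
       [-5.13806127e-03, -2.11982866e-01, -9.77259876e-01,
         1.19787264e+03],
       [ 0.00000000e+00,  0.00000000e+00,  0.00000000e+00,
         1.00000000e+00]])}
top pin_head [([395.2, 216.4, 403.4, 223.1], 0.21)]
top rivet [([396.0, 218.3, 404.5, 224.2], 0.58)]
top block [([378.8, 178.8, 409.9, 248.7], 0.75)]
top ear_hole [([198.6, 163.9, 237.9, 195.0], 0.81)]
top radiator [([187.5, 98.9, 322.5, 207.8], 0.76)]
top slim_a []
```

```bash
python3 - <<'E'
import cv2,numpy as np
a=cv2.imread("pics/scene0.png");b=cv2.imread("pics/top0.png")
A=cv2.resize(a,(800,600),interpolation=cv2.INTER_CUBIC);cv2.imwrite("pics/s1.png",A)
cv2.imwrite("pics/t1.png",cv2.resize(b,(800,600),interpolation=cv2.INTER_CUBIC))
c=np.hstack([cv2.resize(a[260:350,145:235],(400,400),interpolation=cv2.INTER_CUBIC),cv2.resize(b[170:260,350:440],(400,400),interpolation=cv2.INTER_CUBIC)]);cv2.imwrite("pics/c1.png",c)
E
```

```text
(no output)
```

View pics/s1.png

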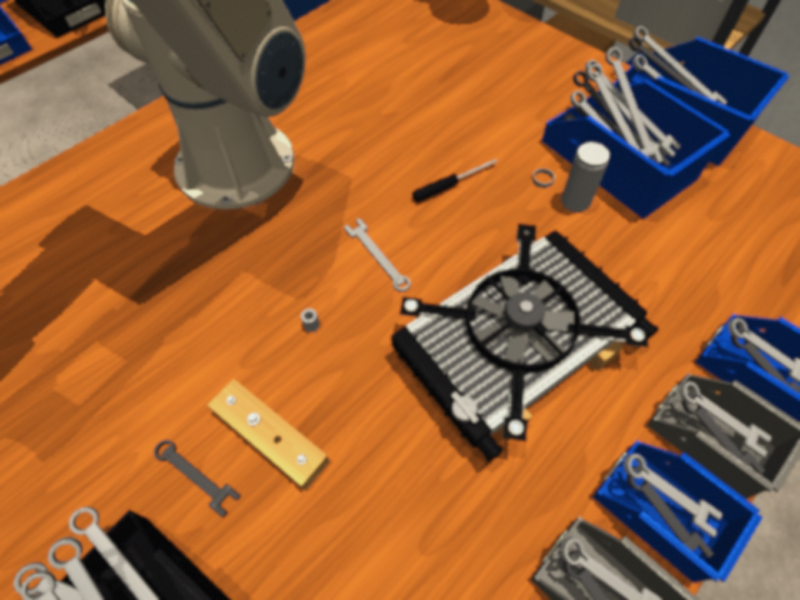

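View pics/t1.png

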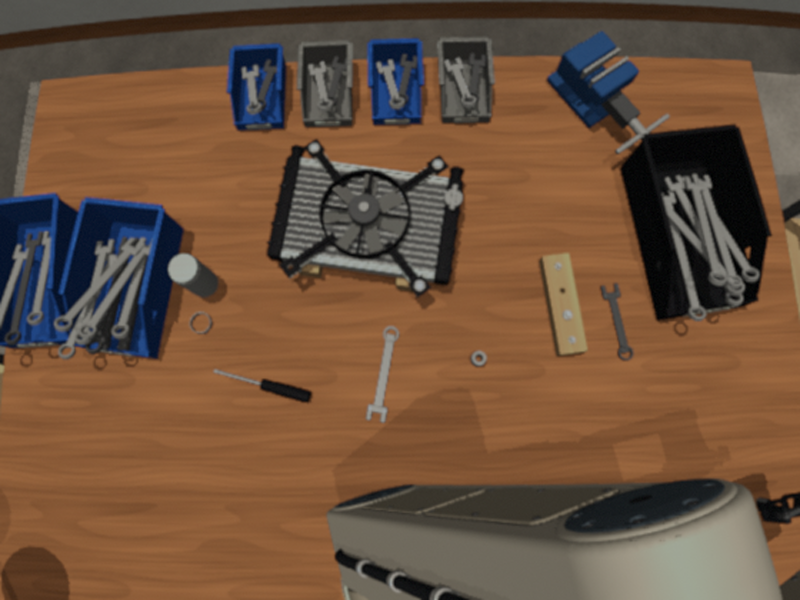

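View pics/c1.png

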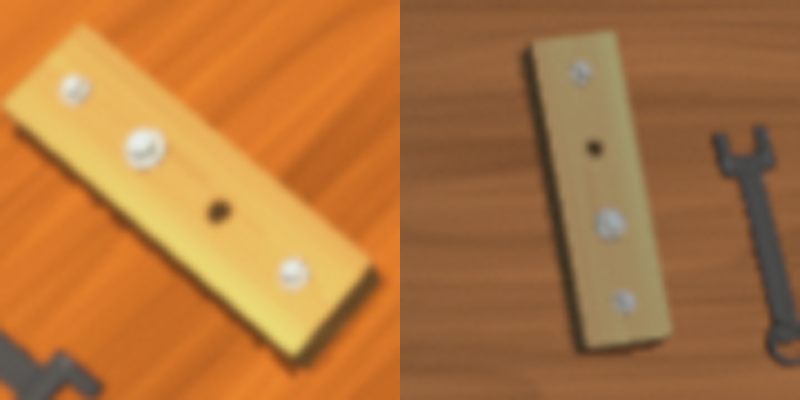

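The large rivet is at scene px (177.6, 293.3) and top px (397.5, 220.4). The empty (black) ear is at scene (368, 162.5) and top (204, 187). The other three ears show white rivets.

```bash
cat > h.py <<'E'
import cv2,numpy as np
from rig import r
def ray(n,p):
    c=r.camera_info(n);K=np.array([[c['fx'],0,c['cx']],[0,c['fy'],c['cy']],[0,0,1]])
    u=cv2.undistortPoints(np.float64([[p]]),K,np.array(c['distortion']))[0,0]
    T=c['pose'];return T[:3,3],T[:3,:3]@np.array([*u,1])
def atz(n,p,z):
    o,d=ray(n,p);return o+d*(z-o[2])/d[2]
def tri(ps,pt):
    A=[];b=[]
    for n,p in(("scene",ps),("top",pt)):
        o,d=ray(n,p);d=d/np.linalg.norm(d);P=np.eye(3)-np.outer(d,d);A.append(P);b.append(P@o)
    A=np.vstack(A);b=np.hstack(b);x,res,*_=np.linalg.lstsq(A,b,rcond=None);return x,np.linalg.norm(A@x-b)
def proj(n,X):
    c=r.camera_info(n);K=np.array([[c['fx'],0,c['cx']],[0,c['fy'],c['cy']],[0,0,1]]);T=np.linalg.inv(c['pose'])
    return cv2.projectPoints(np.float64([X]),cv2.Rodrigues(T[:3,:3])[0],T[:3,3],K,np.array(c['distortion']))[0][0,0]
E
python3 - <<'E'
from h import *
np.set_printoptions(precision=1,suppress=True)
k=.7
pts={"rivet":((177.6,293.3),(397.5,220.4),44),"hole":((194.3,307.5),(393.9,203.3),35),"slim1":((161.9,280),(400.6,237.7),42),"slim2":((210.9,321.2),(390.5,186.2),42),
"ear":((526*k,232*k),(291*k,267*k),89),"earNR":((411*k,306*k),(420*k,285*k),92),"earFR":((515*k,427*k),(437*k,164*k),92),"earFL":((637*k,334*k),(314*k,148*k),92),"motor":((526*k,306*k),(364*k,207*k),130)}
for n,(s,t,z) in pts.items(): print(n,*tri(s,t),atz("scene",s,z)[:2],atz("top",t,z)[:2])
s=cv2.imread("pics/scene0.png");t=cv2.imread("pics/top0.png")
f=lambda im,x,y:cv2.resize(im[y-20:y+20,x-20:x+20],(400,400),interpolation=cv2.INTER_CUBIC)
cv2.imwrite("pics/ear.png",np.hstack([f(s,368,162),f(t,204,187)]))
E
```

```text
rivet [ 490.6 -327.    35.3] 1.7881965954435732 [ 495.3 -326.3] [ 488.6 -325.7]
hole [ 540.8 -321.7   32.7] 1.5821285069666573 [ 542.2 -320.8] [ 539.8 -322.1]
slim1 [ 441.1 -331.8   35.6] 1.5147539331476394 [ 445.  -331.1] [ 439.8 -331. ]
slim2 [ 590.3 -315.9   35.7] 0.7454386308559064 [ 592.7 -315.8] [ 588.4 -314.7]
ear [590.7 209.   86.9] 1.1790070201908778 [591.9 208.1] [589.6 207.9]
earNR [547.9 -36.6  85.1] 0.740644711817168 [551.  -39.1] [545.9 -36.9]
earFR [793.  -79.9  86.8] 0.6181825114740975 [793.3 -82.2] [791.  -79.2]
earFL [837.1 166.2  87.2] 0.5528622558343529 [837.5 163.3] [834.4 165.2]
motor [691.9  64.6 127.9] 1.161892538643202 [692.9  64.1] [690.5  63.9]
```

View pics/ear.png

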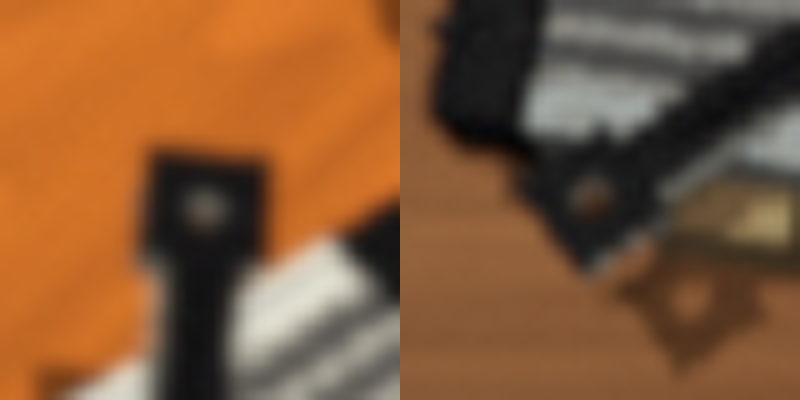

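The ear hole (crop) reads as scene px (368.5, 162.3) and top (203.2, 186.3). The fan symmetry agrees: (591, 209). The rivet is at about (491.5, -326.3) with the row at 0.107 rad. Moving above it.

{"api": "carry_out", "payload": {"delta_pos": [[0.4, -0.191, 0.115], [0.4, -0.191, 0.115], [0.4, -0.191, 0.115], [0.4, -0.191, 0.115], [0.4, -0.191, 0.115], [0.4, -0.191, 0.115], [0.4, -0.191, 0.115], [0.4, -0.191, 0.115]], "rot": [[0, 0, 7.5], [0, 0, 7.5], [0, 0, 7.5], [0, 0, 7.5], [0, 0, 7.5], [0, 0, 7.5], [0, 0, 7.5], [0, 0, 7.5]], "claw": 0.04}}

```text
clock: 1.7
eef_pos: [493.2, -324.7, 140.4]
tcp_rot: [-3.141, 0.0, 0.111]
contact_force: [-0.1, -0.4, -0.1]
opening: 0.466
grasp_force: 0.0
```

{"api": "carry_out", "payload": {"delta_pos": [[0, 0, 0], [0, 0, 0], [0, 0, 0], [0, 0, 0]], "rot": [[0, 0, 0], [0, 0, 0], [0, 0, 0], [0, 0, 0]]}}

```text
clock: 2.2
eef_pos: [490.7, -328.0, 141.7]
tcp_rot: [3.141, -0.0, 0.106]
contact_force: [0.9, -0.5, -0.8]
opening: 0.466
grasp_force: 0.0
```

{"api": "carry_out", "payload": {"delta_pos": [[0, 0, 0.05], [0, 0, 0.05], [0, 0, 0.05]], "rot": [[0, 0, 0], [0, 0, 0], [0, 0, 0]]}}

```text
clock: 2.58
eef_pos: [491.4, -327.5, 92.2]
tcp_rot: [3.141, -0.0, 0.107]
contact_force: [-0.3, -0.0, 0.6]
opening: 0.473
grasp_force: 0.0
```

```bash
python3 - <<'E'
from h import *
s=r.grab_frame("scene");t=r.grab_frame("top");q=r.sense();print(q['eef_pos'],r.tips_ahead,r.opening if hasattr(r,'opening') else '')
f=lambda im,x,y:cv2.resize(im[y-35:y+35,x-35:x+35],(400,400),interpolation=cv2.INTER_CUBIC)
cv2.imwrite("pics/g1.png",np.hstack([f(s,178,285),f(t,398,220)]))
e=q['eef_pos'];print(proj("scene",e-[0,0,25]),proj("top",e-[0,0,25]),proj("scene",[491.5,-326.5,48]))
E
```

```text
[ 492.10698225 -327.76353466   92.95713865] 25.0 
[173.3561345  288.94707264] [400.36424292 217.52703801] [175.9891211  291.56217865]
```

View pics/g1.png

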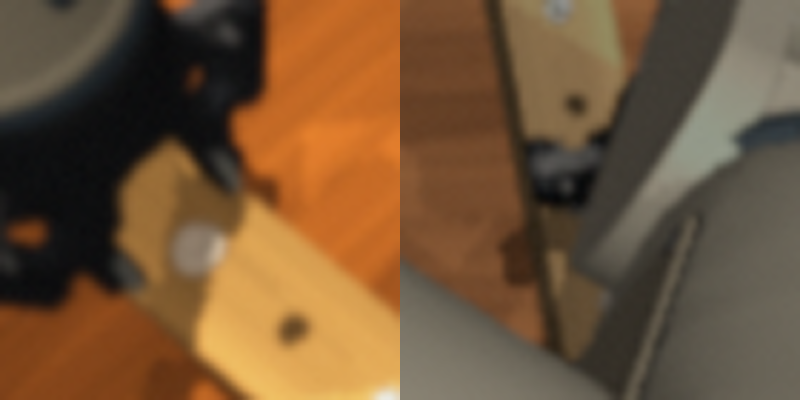

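Scene view: the fingertips at about (184,281) and (166,298) straddle the rivet at (177,293). Descending.

{"api": "carry_out", "payload": {"delta_pos": [[0, 0, 0.014], [0, 0, 0.028], [0, 0, 0.028], [0, 0, 0.028]], "rot": [[0, 0, 0], [0, 0, 0], [0, 0, 0], [0, 0, 0]], "claw": 0.028}}

```text
clock: 3.18
eef_pos: [491.3, -327.0, 63.1]
tcp_rot: [-3.141, 0.0, 0.108]
contact_force: [0.0, 0.7, 0.3]
opening: 0.328
grasp_force: 0.0
```

{"api": "carry_out", "payload": {"delta_pos": [[0, 0, 0.001], [0, 0, 0.002], [0, 0, 0.002]], "rot": [[0, 0, 0], [0, 0, 0], [0, 0, 0]]}}

```text
clock: 3.55
eef_pos: [491.3, -327.1, 61.4]
tcp_rot: [3.142, -0.0, 0.108]
contact_force: [-0.2, 0.3, 1.4]
opening: 0.326
grasp_force: 0.0
```

{"api": "carry_out", "payload": {"delta_pos": [[0, 0, 0.001], [0, 0, 0.0015], [0, 0, 0.0015]], "rot": [[0, 0, 0], [0, 0, 0], [0, 0, 0]]}}

```text
clock: 3.92
eef_pos: [491.3, -327.1, 59.8]
tcp_rot: [-3.142, 0.0, 0.108]
contact_force: [-0.2, 0.5, 0.7]
opening: 0.326
grasp_force: 0.3
```

{"api": "carry_out", "payload": {"delta_pos": [[0, 0, 0.001], [0, 0, 0.0015], [0, 0, 0.0015]], "rot": [[0, 0, 0], [0, 0, 0], [0, 0, 0]]}}

```text
clock: 4.3
eef_pos: [491.3, -327.1, 59.7]
tcp_rot: [3.141, -0.0, 0.108]
contact_force: [-4.7, 3.8, 17.5]
opening: 0.328
grasp_force: 8.7
```

{"api": "carry_out", "payload": {"delta_pos": [[0, 0, 0.0005], [0, 0, 0.001], [0, 0, 0.001]], "rot": [[0, 0, 0], [0, 0, 0], [0, 0, 0]]}}

```text
clock: 4.68
eef_pos: [491.3, -327.1, 59.7]
tcp_rot: [3.141, -0.0, 0.108]
contact_force: [-7.8, 4.7, 28.2]
opening: 0.327
grasp_force: 14.2
```

Contact found at TCP 59.7, so the tips are on the block top. Backing off 2 mm and closing.

{"api": "carry_out", "payload": {"delta_pos": [[0, 0, -0.0045], [0, 0, -0.0045], [0, 0, -0.0045]], "rot": [[0, 0, 0], [0, 0, 0], [0, 0, 0]]}}

```text
clock: 5.05
eef_pos: [491.2, -327.0, 61.5]
tcp_rot: [-3.141, 0.0, 0.108]
contact_force: [0.5, -0.2, -0.1]
opening: 0.331
grasp_force: 0.0
```

{"api": "carry_out", "payload": {"delta_pos": [[0, 0, 0], [0, 0, 0], [0, 0, 0], [0, 0, 0]], "rot": [[0, 0, 0], [0, 0, 0], [0, 0, 0], [0, 0, 0]], "claw": 0.01, "grip_force": 30}}

```text
clock: 5.55
eef_pos: [491.1, -326.8, 61.6]
tcp_rot: [-3.141, 0.0, 0.108]
contact_force: [-0.7, 2.6, 1.0]
opening: 0.199
grasp_force: 29.2
```

{"api": "carry_out", "payload": {"delta_pos": [[0, 0, -0.04], [0, 0, -0.08], [0, 0, -0.08], [0, 0, -0.08]], "rot": [[0, 0, 0], [0, 0, 0], [0, 0, 0], [0, 0, 0]]}}

```text
clock: 6.05
eef_pos: [491.1, -327.1, 141.4]
tcp_rot: [3.141, 0.0, 0.108]
contact_force: [0.3, 0.2, -1.1]
opening: 0.201
grasp_force: 29.4
```

```bash
python3 - <<'E'
from h import *
s=r.grab_frame("scene");t=r.grab_frame("top");q=r.sense();print(q['eef_pos'],q['opening'],q['contact_force'])
e=q['eef_pos'];a=proj("scene",e-[0,0,25]);b=proj("top",e-[0,0,25]);print(a,b)
cv2.imwrite("pics/s2.png",s)
x,y=a.astype(int)
print(x,y)
f=lambda im,x,y,w:cv2.resize(im[y-w:y+w,x-w:x+w],(400,400),interpolation=cv2.INTER_CUBIC)
cv2.imwrite("pics/g2.png",np.hstack([f(s,x,y,20),f(s,178,293,35)]))
E
```

```text
[ 490.58299844 -326.72478588  140.50160884] 0.20199531061643705 [ 0.69125117 -0.15829121  0.39081189]
[167.32255234 279.87299193] [404.77920906 214.71499423]
167 279
```

View pics/g2.png

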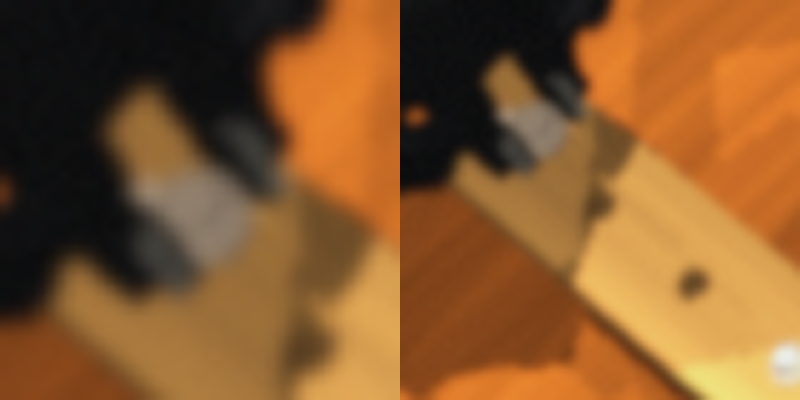

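Rivet held and lifted out upright (collar at about (167,281) in the scene). Going to the ear at yaw 2.18, with the closing line across the fan arm.

{"api": "carry_out", "payload": {"delta_pos": [[0.01, -0.04, -0.03], [0.03, -0.09, -0.06], [0.159, -0.519, -0.06], [0.159, -0.519, -0.06], [0.159, -0.519, -0.06], [0.159, -0.519, -0.06], [0.159, -0.519, -0.06], [0.159, -0.519, -0.06]], "rot": [[0, 0, -10], [0, 0, -20], [0, 0, -30], [0, 0, -40], [0, 0, -50], [0, 0, -60], [0, 0, -70], [0, 0, -80]]}}

```text
clock: 7.15
eef_pos: [579.8, 136.2, 200.5]
tcp_rot: [-3.14, 0.001, 1.51]
contact_force: [1.7, 0.2, -0.1]
opening: 0.195
grasp_force: 29.4
```

```bash
python3 - <<'E'
from h import *
q=r.sense();e=q['eef_pos'];print(e,q['tcp_rot'],q['qpos'],q['opening'])
R=cv2.Rodrigues(np.array([0,0,q['tcp_rot'][2]]))[0]@np.diag([1,-1,-1])
print(R.T@(np.array([592.7,206.5,175])-e),np.degrees(2.18-q['tcp_rot'][2]))
E
```

```text
[579.78186969 136.21343493 200.512537  ] [-3.14005564e+00  6.88487594e-04  1.51005218e+00] [ 2.28353928e-01  3.66590213e-01  1.74885311e+00 -2.58980333e-04
  1.02781886e+00  2.89232596e-01] 0.19460177282458682
[70.94114973  8.62743269 25.512537  ] 38.38518232240386
```

{"api": "carry_out", "payload": {"delta_pos": [[0.03, 0.004, 0], [0.06, 0.008, 0], [0.06, 0.008, 0], [0.06, 0.008, 0], [0.06, 0.008, 0]], "rot": [[0, 0, -10], [0, 0, -20], [0, 0, -30], [0, 0, -38.5], [0, 0, -38.5]]}}

```text
clock: 7.78
eef_pos: [591.6, 193.5, 200.4]
tcp_rot: [-3.14, -0.001, 2.175]
contact_force: [-0.4, -0.1, -0.3]
opening: 0.201
grasp_force: 29.4
```

```bash
python3 - <<'E'
from h import *
q=r.sense();e=q['eef_pos'];print(e,q['tcp_rot'],q['opening'])
R=cv2.Rodrigues(np.array([0,0,q['tcp_rot'][2]]))[0]@np.diag([1,-1,-1])
print(R.T@(np.array([592.7,206.5,147])-e),np.degrees(2.18-q['tcp_rot'][2]))
E
```

```text
[591.56245386 193.53546089 200.41303514] [-3.13955520e+00 -5.40422375e-04  2.17529111e+00] 0.20083951375734782
[10.02056423  8.30431081 53.41303514] 0.2697992998243024
```

{"api": "carry_out", "payload": {"delta_pos": [[0.01, 0.008, 0.05], [0.01, 0.008, 0.053], [0.01, 0.008, 0.053], [0.01, 0.008, 0.053]], "rot": [[0, 0, 0], [0, 0, 0], [0, 0, 0], [0, 0, 0]]}}

```text
clock: 8.28
eef_pos: [593.9, 206.3, 150.3]
tcp_rot: [3.14, 0.001, 2.175]
contact_force: [0.2, 0.1, -0.6]
opening: 0.199
grasp_force: 29.4
```

```bash
python3 - <<'E'
from h import *
s=r.grab_frame("scene");t=r.grab_frame("top");q=r.sense();e=q['eef_pos'];print(e,q['tcp_rot'])
for n in("scene","top"):
    print(n,proj(n,e-[0,0,25]),proj(n,e-[0,0,44]),[ (k,d['box'],round(d['p'],2)) for k in("rivet","pin_head","ear_hole") for d in r.recognise(k,n)[:2]])
f=lambda im,x,y,w:cv2.resize(im[y-w:y+w,x-w:x+w],(400,400),interpolation=cv2.INTER_CUBIC)
cv2.imwrite("pics/e2.png",np.hstack([f(s,368,155,25),f(t,203,183,25)]))
E
```

```text
[593.74895674 206.33981394 150.20057801] [3.13961106e+00 6.25449792e-04 2.17538111e+00]
scene [371.02092149 153.80508419] [369.59361324 158.82201561] [('ear_hole', [364.4, 157.2, 373.0, 198.8], 0.74)]
top [201.74410244 181.8203108 ] [203.09865867 183.72517187] [('ear_hole', [200.1, 96.4, 320.3, 207.7], 0.3)]
```

View pics/e2.png

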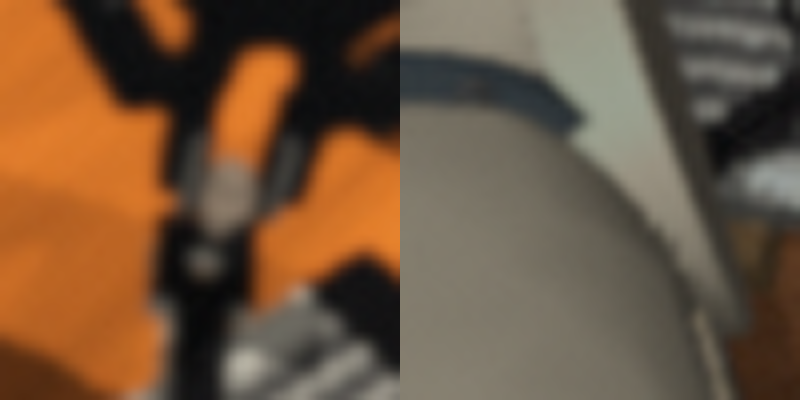

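The rivet hangs just above the ear: collar about scene (371.5, 154.4), hole about (368.6, 162.3). The top view is blocked by the arm. Lowering the nose close to the hole for a direct comparison.

{"api": "carry_out", "payload": {"delta_pos": [[0, 0, 0.007], [0, 0, 0.014], [0, 0, 0.014], [0, 0, 0.014]], "rot": [[0, 0, 0], [0, 0, 0], [0, 0, 0], [0, 0, 0]]}}

```text
clock: 9.18
eef_pos: [592.9, 206.4, 134.6]
tcp_rot: [-3.141, -0.0, 2.176]
contact_force: [0.6, -0.1, -0.6]
opening: 0.198
grasp_force: 29.4
```

```bash
python3 - <<'E'
from h import *
s=np.mean([r.grab_frame("scene") for _ in range(4)],0).astype(np.uint8);q=r.sense();e=q['eef_pos'];print(e,q['tcp_rot'],q['contact_force'])
ax=np.array([-.57,.822,0])
x0,y0,w,k=352,140,32,12
im=cv2.resize(s[y0:y0+w,x0:x0+w],(w*k,w*k),interpolation=cv2.INTER_CUBIC)
im2=im.copy()
def P(X): return tuple(int(v) for v in (proj("scene",X)-[x0,y0]+.5)*k)
for d,c in((0,(0,0,255)),(5,(0,255,0))):
    for h in(-19,2): cv2.circle(im2,P(e+ax*d-[0,0,25-h]),3,c,-1)
for sx in(-11,11): cv2.circle(im2,P(e+ax*sx-[0,0,25]),3,(255,0,0),-1)
for X in([591,209,89],[590,208,89]): cv2.circle(im2,P(X),3,(255,255,0),-1)
cv2.imwrite("pics/e3.png",np.hstack([cv2.convertScaleAbs(im,alpha=1.6),im2]))
E
```

```text
[593.15972834 206.45140564 135.00468763] [3.14117973e+00 8.82471098e-05 2.17610556e+00] [ 0.65313396  0.71677309 -0.55148097]
```

View pics/e3.png

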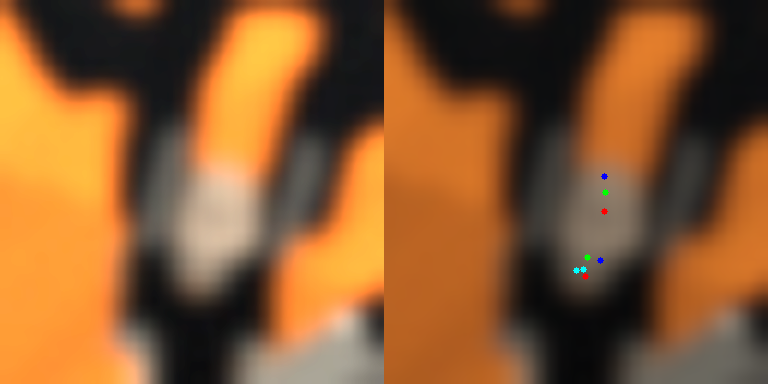

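Nose at about scene (367.9, 163.6) against hole (368.1, 161.8) at nearly the same height, so the nose is about 5.5 mm too close to the camera, which is the tool's -x side. Shifting and then lowering by feel.

{"api": "carry_out", "payload": {"delta_pos": [[0.003, 0, -0.002], [0.0055, 0, -0.002], [0.0055, 0, 0.002], [0.0055, 0, 0.004], [0.0055, 0, 0.004], [0.0055, 0, 0.004]], "rot": [[0, 0, 0], [0, 0, 0], [0, 0, 0], [0, 0, 0], [0, 0, 0], [0, 0, 0]]}}

```text
clock: 10.12
eef_pos: [589.9, 210.8, 130.7]
tcp_rot: [-3.141, -0.0, 2.176]
contact_force: [0.5, -0.2, -0.2]
opening: 0.201
grasp_force: 29.4
```

{"api": "carry_out", "payload": {"delta_pos": [[0, 0, 0.002], [0, 0, 0.003], [0, 0, 0.003]], "rot": [[0, 0, 0], [0, 0, 0], [0, 0, 0]]}}

```text
clock: 10.5
eef_pos: [589.8, 210.9, 127.6]
tcp_rot: [-3.141, -0.0, 2.176]
contact_force: [-0.1, 0.2, -0.5]
opening: 0.201
grasp_force: 29.4
```

{"api": "carry_out", "payload": {"delta_pos": [[0, 0, 0.002], [0, 0, 0.003], [0, 0, 0.003]], "rot": [[0, 0, 0], [0, 0, 0], [0, 0, 0]]}}

```text
clock: 10.88
eef_pos: [590.0, 211.0, 124.8]
tcp_rot: [3.141, 0.0, 2.176]
contact_force: [-0.1, 0.2, 0.8]
opening: 0.201
grasp_force: 29.5
```

{"api": "carry_out", "payload": {"delta_pos": [[0, 0, 0.002], [0, 0, 0.003], [0, 0, 0.003]], "rot": [[0, 0, 0], [0, 0, 0], [0, 0, 0]]}}

```text
clock: 11.25
eef_pos: [590.0, 210.9, 121.7]
tcp_rot: [3.141, 0.0, 2.176]
contact_force: [-0.4, -0.1, 0.8]
opening: 0.202
grasp_force: 29.5
```

{"api": "carry_out", "payload": {"delta_pos": [[0, 0, 0.002], [0, 0, 0.003], [0, 0, 0.003]], "rot": [[0, 0, 0], [0, 0, 0], [0, 0, 0]]}}

```text
clock: 11.62
eef_pos: [589.9, 210.9, 118.7]
tcp_rot: [3.142, 0.0, 2.176]
contact_force: [1.4, -0.0, 0.4]
opening: 0.205
grasp_force: 29.5
```

{"api": "carry_out", "payload": {"delta_pos": [[0, 0, 0.001], [0, 0, 0.0015], [0, 0, 0.0015]], "rot": [[0, 0, 0], [0, 0, 0], [0, 0, 0]]}}

```text
clock: 12.0
eef_pos: [589.9, 210.9, 117.3]
tcp_rot: [3.142, 0.0, 2.176]
contact_force: [1.1, -0.0, -0.0]
opening: 0.199
grasp_force: 29.5
```

{"api": "carry_out", "payload": {"delta_pos": [[0, 0, 0.001], [0, 0, 0.001], [0, 0, 0.001]], "rot": [[0, 0, 0], [0, 0, 0], [0, 0, 0]]}}

```text
clock: 12.38
eef_pos: [589.9, 210.9, 116.3]
tcp_rot: [3.142, 0.0, 2.176]
contact_force: [1.3, -0.6, 0.8]
opening: 0.197
grasp_force: 29.5
```

{"api": "carry_out", "payload": {"delta_pos": [[0, 0, 0.001], [0, 0, 0.0015], [0, 0, 0.0015], [0, 0, 0.0015]], "rot": [[0, 0, 0], [0, 0, 0], [0, 0, 0], [0, 0, 0]]}}

```text
clock: 12.88
eef_pos: [589.9, 211.0, 114.8]
tcp_rot: [3.141, 0.0, 2.176]
contact_force: [1.3, -0.8, 0.6]
opening: 0.203
grasp_force: 29.6
```

{"api": "carry_out", "payload": {"delta_pos": [[0, 0, 0.0005], [0, 0, 0.001], [0, 0, 0.001], [0, 0, 0.001]], "rot": [[0, 0, 0], [0, 0, 0], [0, 0, 0], [0, 0, 0]]}}

```text
clock: 13.38
eef_pos: [590.0, 211.0, 113.9]
tcp_rot: [3.141, 0.0, 2.176]
contact_force: [1.7, 0.5, 1.9]
opening: 0.202
grasp_force: 29.7
```

{"api": "carry_out", "payload": {"delta_pos": [[0, 0, 0], [0, 0, 0], [0, 0, 0], [0, 0, 0]], "rot": [[0, 0, 0], [0, 0, 0], [0, 0, 0], [0, 0, 0]], "claw": 0.034}}

```text
clock: 13.88
eef_pos: [589.7, 210.9, 113.7]
tcp_rot: [-3.141, -0.0, 2.176]
contact_force: [0.4, -0.5, 0.7]
opening: 0.399
grasp_force: 0.0
```

{"api": "carry_out", "payload": {"delta_pos": [[0, 0, -0.02], [0, 0, -0.045], [0, 0, -0.045], [0, 0, -0.045]], "rot": [[0, 0, 0], [0, 0, 0], [0, 0, 0], [0, 0, 0]]}}

```text
clock: 14.38
eef_pos: [589.8, 210.9, 159.1]
tcp_rot: [3.141, 0.0, 2.176]
contact_force: [-0.0, 0.5, -0.6]
opening: 0.394
grasp_force: 0.0
```

```bash
python3 - <<'E'
from h import *
s=np.mean([r.grab_frame("scene") for _ in range(3)],0).astype(np.uint8);q=r.sense();e=q['eef_pos'];print(e,q['contact_force'])
x0,y0,w,k=345,135,45,13
im=cv2.resize(s[y0:y0+w,x0:x0+w],(w*k,w*k),interpolation=cv2.INTER_CUBIC)
cv2.imwrite("pics/e4.png",im)
E
```

```text
[589.37313109 210.73559518 158.08246569] [ 0.6436354  -0.28494247 -0.74801579]
```

View pics/e4.png

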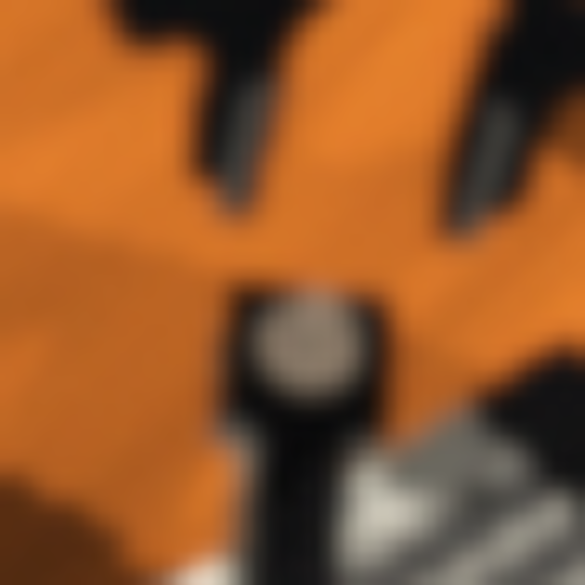

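The rivet sits on the ear with its collar centred on the pad, at about (368, 161). Closing the fingers and coming down above the pin.

{"api": "carry_out", "payload": {"delta_pos": [[0, 0, 0], [0, 0, 0], [0, 0, 0], [0, 0, 0], [0, 0, 0.01], [0, 0, 0.025], [0, 0, 0.025], [0, 0, 0.025]], "rot": [[0, 0, 0], [0, 0, 0], [0, 0, 0], [0, 0, 0], [0, 0, 0], [0, 0, 0], [0, 0, 0], [0, 0, 0]], "claw": 0}}

```text
clock: 15.52
eef_pos: [589.8, 210.9, 133.5]
tcp_rot: [-3.141, -0.0, 2.176]
contact_force: [-0.1, 0.6, 0.0]
opening: 0.003
grasp_force: 0.0
```

{"api": "carry_out", "payload": {"delta_pos": [[0, 0, 0.001], [0, 0, 0.002], [0, 0, 0.003], [0, 0, 0.004], [0, 0, 0.004]], "rot": [[0, 0, 0], [0, 0, 0], [0, 0, 0], [0, 0, 0], [0, 0, 0]]}}

```text
clock: 16.15
eef_pos: [589.8, 210.9, 129.7]
tcp_rot: [-3.142, -0.0, 2.176]
contact_force: [-0.7, 1.3, 0.1]
opening: 0.002
grasp_force: 0.0
```

{"api": "carry_out", "payload": {"delta_pos": [[0, 0, 0.001], [0, 0, 0.002], [0, 0, 0.002], [0, 0, 0.002]], "rot": [[0, 0, 0], [0, 0, 0], [0, 0, 0], [0, 0, 0]]}}

```text
clock: 16.65
eef_pos: [589.9, 210.9, 127.8]
tcp_rot: [-3.142, -0.0, 2.176]
contact_force: [0.5, 0.2, 0.3]
opening: 0.001
grasp_force: 0.0
```

{"api": "carry_out", "payload": {"delta_pos": [[0, 0, 0.001], [0, 0, 0.002], [0, 0, 0.002], [0, 0, 0.002]], "rot": [[0, 0, 0], [0, 0, 0], [0, 0, 0], [0, 0, 0]]}}

```text
clock: 17.15
eef_pos: [589.9, 211.0, 125.9]
tcp_rot: [3.141, -0.0, 2.176]
contact_force: [-0.6, 0.4, 1.2]
opening: 0.005
grasp_force: 0.7
```

{"api": "carry_out", "payload": {"delta_pos": [[0, 0, 0.001], [0, 0, 0.002], [0, 0, 0.002], [0, 0, 0.002]], "rot": [[0, 0, 0], [0, 0, 0], [0, 0, 0], [0, 0, 0]]}}

```text
clock: 17.65
eef_pos: [589.9, 211.0, 123.9]
tcp_rot: [3.141, -0.0, 2.176]
contact_force: [-0.4, 1.8, 3.1]
opening: 0.003
grasp_force: 1.7
```

{"api": "carry_out", "payload": {"delta_pos": [[0, 0, 0.001], [0, 0, 0.001], [0, 0, 0.001]], "rot": [[0, 0, 0], [0, 0, 0], [0, 0, 0]]}}

```text
clock: 18.02
eef_pos: [589.9, 211.0, 122.9]
tcp_rot: [3.141, -0.0, 2.176]
contact_force: [-0.6, 1.9, 4.2]
opening: 0.001
grasp_force: 2.2
```

{"api": "carry_out", "payload": {"delta_pos": [[0, 0, 0.001], [0, 0, 0.001], [0, 0, 0.001]], "rot": [[0, 0, 0], [0, 0, 0], [0, 0, 0]]}}

```text
clock: 18.4
eef_pos: [589.9, 211.0, 121.9]
tcp_rot: [3.141, -0.0, 2.176]
contact_force: [-1.1, 3.4, 5.7]
opening: 0.001
grasp_force: 2.7
```

{"api": "carry_out", "payload": {"delta_pos": [[0, 0, 0.001], [0, 0, 0.001], [0, 0, 0.001]], "rot": [[0, 0, 0], [0, 0, 0], [0, 0, 0]]}}

```text
clock: 18.77
eef_pos: [589.9, 211.1, 121.0]
tcp_rot: [3.141, -0.0, 2.176]
contact_force: [-1.5, 2.7, 5.6]
opening: -0.004
grasp_force: 3.1
```

{"api": "carry_out", "payload": {"delta_pos": [[0, 0, 0.001], [0, 0, 0.001], [0, 0, 0.001]], "rot": [[0, 0, 0], [0, 0, 0], [0, 0, 0]]}}

```text
clock: 19.15
eef_pos: [589.9, 211.2, 120.2]
tcp_rot: [3.141, -0.0, 2.176]
contact_force: [-2.3, 2.8, 7.0]
opening: 0.0
grasp_force: 3.9
```

{"api": "carry_out", "payload": {"delta_pos": [[0.0003, 0, 0.001], [0.0003, 0, 0.001], [0.0003, 0, 0.001]], "rot": [[0, 0, 0], [0, 0, 0], [0, 0, 0]]}}

```text
clock: 19.52
eef_pos: [589.8, 211.3, 119.3]
tcp_rot: [3.141, -0.0, 2.176]
contact_force: [-2.4, 2.4, 8.6]
opening: -0.001
grasp_force: 4.6
```

{"api": "carry_out", "payload": {"delta_pos": [[0.0002, 0, 0.001], [0.0002, 0, 0.001], [0.0002, 0, 0.001]], "rot": [[0, 0, 0], [0, 0, 0], [0, 0, 0]]}}

```text
clock: 19.9
eef_pos: [589.8, 211.4, 118.4]
tcp_rot: [3.141, 0.0, 2.176]
contact_force: [-2.2, 2.2, 9.1]
opening: -0.001
grasp_force: 4.6
```

{"api": "carry_out", "payload": {"delta_pos": [[0.0002, 0, 0.001], [0.0002, 0, 0.001], [0.0002, 0, 0.001]], "rot": [[0, 0, 0], [0, 0, 0], [0, 0, 0]]}}

```text
clock: 20.27
eef_pos: [589.8, 211.4, 117.4]
tcp_rot: [3.141, 0.0, 2.176]
contact_force: [-1.5, -0.0, 9.3]
opening: -0.003
grasp_force: 4.7
```

Plateau near 9 N: the pin is sliding. Continuing gently.

{"api": "carry_out", "payload": {"delta_pos": [[0, 0, 0.001], [0, 0, 0.001], [0, 0, 0.001]], "rot": [[0, 0, 0], [0, 0, 0], [0, 0, 0]]}}

```text
clock: 20.65
eef_pos: [589.8, 211.4, 116.4]
tcp_rot: [3.141, 0.0, 2.176]
contact_force: [-1.4, 1.7, 9.2]
opening: 0.002
grasp_force: 4.7
```

{"api": "carry_out", "payload": {"delta_pos": [[0, 0, 0.001], [0, 0, 0.001], [0, 0, 0.001]], "rot": [[0, 0, 0], [0, 0, 0], [0, 0, 0]]}}

```text
clock: 21.02
eef_pos: [589.8, 211.4, 115.4]
tcp_rot: [3.141, 0.0, 2.176]
contact_force: [-2.5, 0.7, 9.6]
opening: 0.001
grasp_force: 4.7
```

{"api": "carry_out", "payload": {"delta_pos": [[0, 0, 0.001], [0, 0, 0.001], [0, 0, 0.001]], "rot": [[0, 0, 0], [0, 0, 0], [0, 0, 0]]}}

```text
clock: 21.4
eef_pos: [589.8, 211.4, 114.4]
tcp_rot: [3.141, 0.001, 2.176]
contact_force: [-1.5, 0.8, 9.3]
opening: 0.0
grasp_force: 4.7
```

{"api": "carry_out", "payload": {"delta_pos": [[0, 0, 0.001], [0, 0, 0.001], [0, 0, 0.001]], "rot": [[0, 0, 0], [0, 0, 0], [0, 0, 0]]}}

```text
clock: 21.78
eef_pos: [589.8, 211.4, 113.4]
tcp_rot: [3.141, 0.0, 2.176]
contact_force: [-1.8, 0.9, 8.1]
opening: 0.001
grasp_force: 4.7
```

{"api": "carry_out", "payload": {"delta_pos": [[0, 0, 0.0005], [0, 0, 0.0005], [0, 0, 0.0005]], "rot": [[0, 0, 0], [0, 0, 0], [0, 0, 0]]}}

```text
clock: 22.15
eef_pos: [589.8, 211.4, 112.9]
tcp_rot: [3.141, 0.001, 2.176]
contact_force: [-1.8, 1.8, 8.5]
opening: -0.002
grasp_force: 4.8
```

{"api": "carry_out", "payload": {"delta_pos": [[0, 0, 0.0005], [0, 0, 0.0005], [0, 0, 0.0005]], "rot": [[0, 0, 0], [0, 0, 0], [0, 0, 0]]}}

```text
clock: 22.52
eef_pos: [589.9, 211.4, 112.5]
tcp_rot: [3.141, 0.001, 2.176]
contact_force: [-1.6, 1.0, 9.8]
opening: 0.003
grasp_force: 4.8
```

{"api": "carry_out", "payload": {"delta_pos": [[0, 0, 0.0005], [0, 0, 0.0005], [0, 0, 0.0005]], "rot": [[0, 0, 0], [0, 0, 0], [0, 0, 0]]}}

```text
clock: 22.9
eef_pos: [589.8, 211.3, 111.9]
tcp_rot: [3.141, 0.001, 2.176]
contact_force: [-2.5, 0.5, 9.5]
opening: 0.003
grasp_force: 4.8
```

{"api": "carry_out", "payload": {"delta_pos": [[0, 0, 0.0005], [0, 0, 0.0005], [0, 0, 0.0005]], "rot": [[0, 0, 0], [0, 0, 0], [0, 0, 0]]}}

```text
clock: 23.28
eef_pos: [589.9, 211.4, 111.6]
tcp_rot: [3.141, 0.001, 2.176]
contact_force: [-2.4, 0.5, 10.1]
opening: 0.001
grasp_force: 5.5
```

{"api": "carry_out", "payload": {"delta_pos": [[0, 0, 0.0003], [0, 0, 0.0003], [0, 0, 0.0003]], "rot": [[0, 0, 0], [0, 0, 0], [0, 0, 0]]}}

```text
clock: 23.65
eef_pos: [589.9, 211.4, 111.4]
tcp_rot: [3.141, 0.001, 2.176]
contact_force: [-3.9, 0.3, 13.1]
opening: -0.007
grasp_force: 6.2
```

{"api": "carry_out", "payload": {"delta_pos": [[0, 0, 0], [0, 0, 0]], "rot": [[0, 0, 0], [0, 0, 0]]}}

```text
clock: 23.9
eef_pos: [589.9, 211.3, 111.4]
tcp_rot: [3.141, 0.001, 2.176]
contact_force: [-2.6, 0.1, 12.4]
opening: 0.001
grasp_force: 6.2
```

Stiff rise to 12.4 N after about 7.8 mm of slide: flush. Retreating and checking.

{"api": "carry_out", "payload": {"delta_pos": [[0, 0, -0.002], [0, 0, -0.005], [0, 0, -0.03], [0, 0, -0.08], [0, 0, -0.08], [0, 0, -0.08], [0, 0, -0.08]], "rot": [[0, 0, 0], [0, 0, 0], [0, 0, 0], [0, 0, 0], [0, 0, 0], [0, 0, 0], [0, 0, 0]]}}

```text
clock: 24.78
eef_pos: [588.6, 211.1, 189.0]
tcp_rot: [-3.139, -0.001, 2.176]
contact_force: [0.6, -0.3, 0.0]
opening: 0.004
grasp_force: 0.0
```

```bash
python3 - <<'E'
from h import *
s=np.mean([r.grab_frame("scene") for _ in range(3)],0).astype(np.uint8);q=r.sense();print(q['eef_pos'],q['contact_force'])
f=lambda x,y,w=20:cv2.resize(s[y-w:y+w,x-w:x+w],(380,380),interpolation=cv2.INTER_CUBIC)
cv2.imwrite("pics/e5.png",np.hstack([f(368,162),f(288,214)]))
E
```

```text
[588.9700788  211.2732884  189.39783418] [0.19084843 0.00964443 0.31269106]
```

View pics/e5.png

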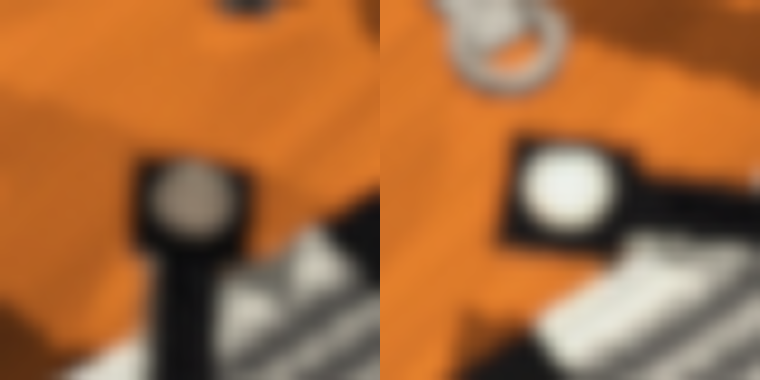

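The flush rivet looks the same as its neighbour, and the pad now sits about 1.5 px (about 6 mm) lower than before, so the ear is held down on the tab. Handing in.

```bash
python3 -c "
from rig import r
print(r.sign_off())"
```

```text
the job is handed in; nothing more can be done
None
```

The large rivet is seated in the empty ear and its pin pushed until the force rose stiffly to 13 N at most, which I read as flush; the last picture shows the ear held down, the gripper is clear, and the job is handed in at about 25 s with no verdict returned.

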